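Unstack the repair parts onto their sorting mats

ROBOT

A 6-joint arm with a two-finger parallel gripper is mounted at the origin on the work surface. World frame = base frame: x ahead of the robot, y to its left, z up, the work surface at z = 0. Lengths are in m, angles in degrees, forces in N, time in s.
With the tool pointing down it reaches from about 0.35 to 0.875 m from the base axis. Payload 4.2 kg.
Tool frame: the origin (TCP) lies midway between the tips of the shut fingers; the grasp point (between the pads) lies 19 mm behind it; z points along the fingers, y is the line along which they close (so a half turn about z gives the same grasp; the last joint's range is limited). The gripper opens to 87 mm and grips with 3 to 60 N. Pads are 19 mm wide; open, the fingers measure 117 mm over their backs; the gripper's body (75 mm by 190 mm) begins 51 mm behind the grasp point.
Start: joints at [78.988, 22.042, 0.453, 0, -68.411, -14.817], TCP at [0.272, 0.563, 0.223] pointing down, gripper open.
Joint ranges: [-179.83, 179.83], [-69.29, 118.12], [-61.27, 80.66], [-181.25, 117.63], [-171.15, -9.14], [-177.46, 177.46]. Speed limits (degrees/s): [159.86, 159.86, 180, 180, 180, 180].

INTERFACE

Orientations are given as a 3x3 rotation matrix whose columns are the frame's x, y, z axes.
In Python, from station import r, cams gives the robot as it stands.
- The arm moves only by the tool play_rows, never from a script. Its argument "commands" is text: rows parted by semicolons, each of 6 numbers parted by spaces: the shift along the world's x, y, z normalised to -1 to 1, where 1 is 30 mm, then the turn, a rotation vector about the world's x, y, z normalised to -1 to 1, where 1 is 0.15 rad. A call has 1 to 20 rows; each row shifts and turns the commanded pose from where the row before left it; what a row does not reach is not made up. A row lasts 1/10 s, in which the tool goes at most 50 mm and 8.59 degrees, less where a joint would pass 70% of its speed; a pose out of reach is approached as far as the arm can. A call with a number of a shift or a turn outside -1 to 1 is refused whole. A call with a gripper value outside its range is refused whole. "grip" is the finger opening in mm, from 0 to 87, set as the call begins (left out, the last holds). The fingers move at their own pace and stop on an object; the grip force is fixed at half the most. Time passes only in rows, so rows that do not move let the fingers close. It gives the time, the measured TCP pose, the force, the opening and the grip force at its end, in the units of the state.
- r.sense(): the state, without advancing time (a new reading comes with each control period).
- cams.capture(name): name is "side" or "top" or "wrist"; returns (picture, depth): 480x640x3 uint8, blue, green, red; 480x640 float32, m along the optical axis (not along the pixel's ray), 0 where there is no reading.
- cams.camera_info(name): a dict with "mtx" (3x3 intrinsics, pixels), "R" (3x3) and "t" (3): a world point X has camera coordinates R X + t. Camera axes: x right, y down, z forward; pixel columns grow to the right and rows downward; lengths in m; the calibration is good to about 2 mm. A picture is of the moment at which its call begins: read the wrist's pose just before it. camera_info takes no time and is no camera call; for the wrist camera it gives the pose at the moment of the call.
- r.finish_job(): hands the job in; it is judged then, once.
The state is a dict: "time_s": time; "joints": joint angles; "joint_velocities": joint speeds; "effort": joint torques, N m; "tcp_pos": TCP position; "ee_rot": TCP orientation; "wrist_force": force on the tool from outside, world axes, zero at the start; "moment": the same for the moment, N m; "gripper_width": opening from 0.0 (shut) to 1.0 (fully open); "gripper_force": force on a finger pad.
Only numpy, scipy, OpenCV 4.12 (cv2) and the standard library are available. Lean on these libraries where they do the work, as an engineer would, in place of code of your own. Each camera call takes 0.05 s, during which the arm holds its last target. There are 200 camera calls.

TASK

Take the stack of repair parts apart from the top down and set each part on its own mat: the solder spool on the green mat, the heat sink on the red, the power adapter on the blue and the battery on the yellow. Each must lie flat and the right way up, centred inside the white outline and lined up with it. Set the parts down rather than dropping them, and leave the coffee cup standing where it is.

Things in the scene. Friction and masses are not known exactly. Their poses are not given: they have to be found in the camera images.
- spool_mid (a point): solder spool, top of the stack: an upright round reel, 36 mm across and 30 mm high, green flanges with silver solder between, 0.1 kg; solid, flat top and bottom; this point is its centre, 15 mm above its underside, z up
- heatsink_mid (a point): heat sink, under the spool: aluminium fins on a copper base with a red band at each end, 76 mm long, 44 mm wide, 26 mm high, 0.15 kg; solid, flat top and bottom; this point is its centre, 13 mm above its underside, z up, y along its length, x across its width; the two ends are alike, and either way round is right
- adapter_mid (a point): power adapter, under the heat sink: white oblong brick with a blue band at each end, no cable, 110 mm long, 50 mm wide, 28 mm high, 0.24 kg; solid, flat top and bottom; this point is its centre, 14 mm above its underside, z up, y along its length, x across its width; the two ends are alike, and either way round is right
- battery_mid (a point): laptop battery, bottom of the stack, lying on the table: black oblong slab with a yellow label at each end, 146 mm long, 58 mm wide, 22 mm high, 0.26 kg. The four parts stand one on another, roughly centred and roughly in line, 106 mm high in all; solid, flat top and bottom; this point is its centre, 11 mm above its underside, z up, y along its length, x across its width; the two ends are alike, and either way round is right
- green_mat_top (a point): fixed green mat, flat, 68 x 68 mm, 3 mm thick, with a white outline on it, a circle 56 mm across (10 mm clear all round the spool); this point is the centre of its top face (3 mm above the table), z up
- red_mat_top (a point): fixed red mat, flat, 108 x 76 mm, 3 mm thick, with a white outline on it, 96 x 64 mm (10 mm clear all round the heat sink); this point is the centre of its top face (3 mm above the table), z up, long axis y, short axis x (the mat's yaw is the outline's)
- blue_mat_top (a point): fixed blue mat, flat, 142 x 82 mm, 3 mm thick, with a white outline on it, 130 x 70 mm (10 mm clear all round the power adapter); this point is the centre of its top face (3 mm above the table), z up, long axis y, short axis x (the mat's yaw is the outline's)
- yellow_mat_top (a point): fixed yellow mat, flat, 178 x 90 mm, 3 mm thick, with a white outline on it, 166 x 78 mm (10 mm clear all round the battery); this point is the centre of its top face (3 mm above the table), z up, long axis y, short axis x (the mat's yaw is the outline's)
- cup_mid (a point): small lidded takeaway coffee cup, white with a brown cardboard sleeve, 63 mm across, 66 mm high, loose, to be left alone; this point is on its axis 33 mm above the table. A loose screwdriver and tweezers (under 35 mm high) lie between the mats too
Things that resemble listed ones, but are neither listed nor needed, are in the scene too. There is more than one size of the part that bears spool_mid; the job needs the middle-sized.

How it is judged:
By the outcome, as a careful person would: the job done as asked, in the order asked, and still so for the second after the job is handed in, with the robot touching nothing.
It also fails if it takes over 112 s, if anything falls off the work surface, if the arm or the gripper's body presses on something with over 40 N, if the wrist force passes 120 N, or if a joint passes its speed limit or range.

## Working session

There is one attempt and no reset: what is moved stays moved. The work goes in short steps, Python scripts to look and compute and a tool call to move; the robot and the scene stay as the last step left them, time stands still between calls to the robot, and variables do not carry over. Pictures are saved under pics/ and viewed, at most 14 in all, crops included, and the job is handed in when it is done.

Besides the shell and the picture viewer there is one more tool, called after "Emit:" as a command line: name --argument value ..., lists and objects as JSON in quotes. play_rows: Moves the arm, as the interface text tells. Scaled input: -1 to 1 covers 30 mm each way for a shift and 0.15 rad each way for a turn. Its arguments: {"type":"object","properties":{"commands":{"type":"string"},"grip":{"type":"number"}},"required":["commands"]}

```bash
mkdir -p pics; cat > h.py <<'E'
import numpy as np, cv2
from station import r, cams
def px2w(name,u,v,z,ci=None):
    ci=ci or cams.camera_info(name);K=np.array(ci["mtx"]);R=np.array(ci["R"]);t=np.array(ci["t"])
    d=R.T@np.linalg.solve(K,[u,v,1]);c=-R.T@t
    return c+d*(z-c[2])/d[2]
E
python3 - <<'E'
from h import *
for n in ("top","side"):
    p,d=cams.capture(n);cv2.imwrite(f"pics/{n}0.png",p);np.save(f"pics/{n}0d.npy",d)
    ci=cams.camera_info(n);print(n,np.round(ci["mtx"],1).tolist(),np.round(ci["R"],3).tolist(),np.round(ci["t"],3).tolist())
s=r.sense();print(s["time_s"],s["tcp_pos"],np.round(s["ee_rot"],3).tolist(),s["gripper_width"])
E
```

```text
top [[595.9, 0.0, 330.0], [0.0, 595.9, 235.2], [0.0, 0.0, 1.0]] [[0.011, -1.0, 0.005], [-0.993, -0.012, -0.115], [0.115, -0.003, -0.993]] [0.033, 0.506, 1.196]
side [[436.5, 0.0, 317.7], [0.0, 436.5, 238.2], [0.0, 0.0, 1.0]] [[-0.976, -0.217, -0.024], [-0.11, 0.583, -0.805], [0.189, -0.783, -0.593]] [0.49, 0.112, 0.765]
0.1 [0.27206239 0.56207933 0.22158757] [[0.9, -0.436, -0.001], [-0.436, -0.9, -0.002], [0.0, 0.002, -1.0]] 0.9977972187481124
```

View pics/top0.png

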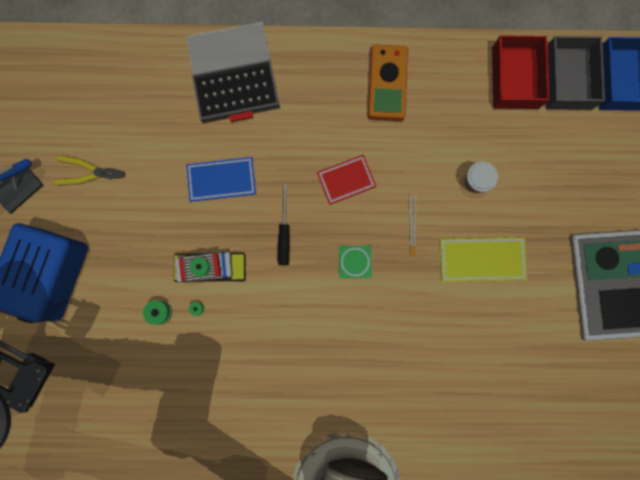

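View pics/side0.png

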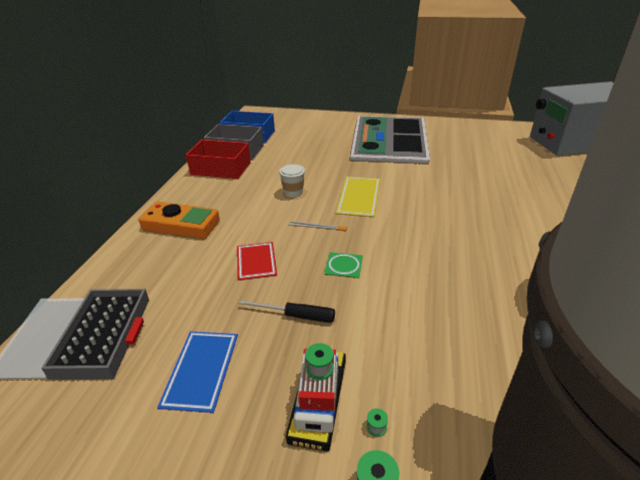

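Top view: the candidates for the spool are the one on the stack at (200,266), a large one at (156,312) and a small one at (196,308), both loose on the table. I choose the stack-top one, which is the middle size. The mats are blue (221,179), red (346,179), green (355,262) and yellow (483,259), with the cup at (482,177), the screwdriver at (284,225) and the tweezers at (412,225).

```bash
python3 - <<'E'
from h import *
p=cv2.imread("pics/top0.png");d=np.load("pics/top0d.npy")
hsv=cv2.cvtColor(p,cv2.COLOR_BGR2HSV)
ci=cams.camera_info("top")
def rect(c,z):
    w=np.array([px2w("top",u,v,z,ci)[:2] for u,v in c.reshape(-1,2)],np.float32)
    (cx,cy),(a,b),th=cv2.minAreaRect(w*1000)
    if a>b: th+=90   # th: dir of a ; long dir -> long-axis angle below
    long=(th if a>b else th+90); long = (th-90 if a>b else th+90)%180
    return round(cx,1),round(cy,1),round(a,1),round(b,1),round(long,1)
for n,lo,hi,box in (("blue",(100,100,60),(130,255,255),(175,145,270,215)),("red",(0,120,80),(179,255,255),(305,145,390,215)),("green",(45,80,60),(85,255,255),(330,235,380,290)),("yellow",(22,120,100),(35,255,255),(430,225,540,295))):
    x0,y0,x1,y1=box;m=np.zeros(p.shape[:2],np.uint8)
    mm=cv2.inRange(hsv,lo,hi)
    if n=="red": mm=((hsv[...,0]<6)|(hsv[...,0]>172)).astype(np.uint8)*255&cv2.inRange(hsv,(0,150,80),(179,255,255))
    m[y0:y1,x0:x1]=mm[y0:y1,x0:x1]
    c=max(cv2.findContours(m,0,2)[0],key=cv2.contourArea)
    print(n,rect(c,.003))
for u,v,z in ((200,266,.106),(156,312,.03),(196,308,.02),(482,177,.066)): print(px2w("top",u,v,z,ci).round(3), d[v,u])
cv2.imwrite("pics/crop1.png",cv2.resize(p[230:330,130:260],None,fx=6,fy=6,interpolation=cv2.INTER_CUBIC))
E
```

```text
blue (626.4, 272.4, 65.9, 126.1, 97.3)
red (628.9, 6.1, 56.1, 88.1, 111.8)
green (454.8, -14.1, 67.0, 66.9, 0.7)
yellow (461.7, -282.0, 94.1, 181.9, 91.9)
[0.434 0.287 0.106] 1.1415654
[0.345 0.389 0.03 ] 1.1932611
[0.354 0.311 0.02 ] 1.2141011
[ 0.623 -0.267  0.066] 1.2055119
```

View pics/crop1.png

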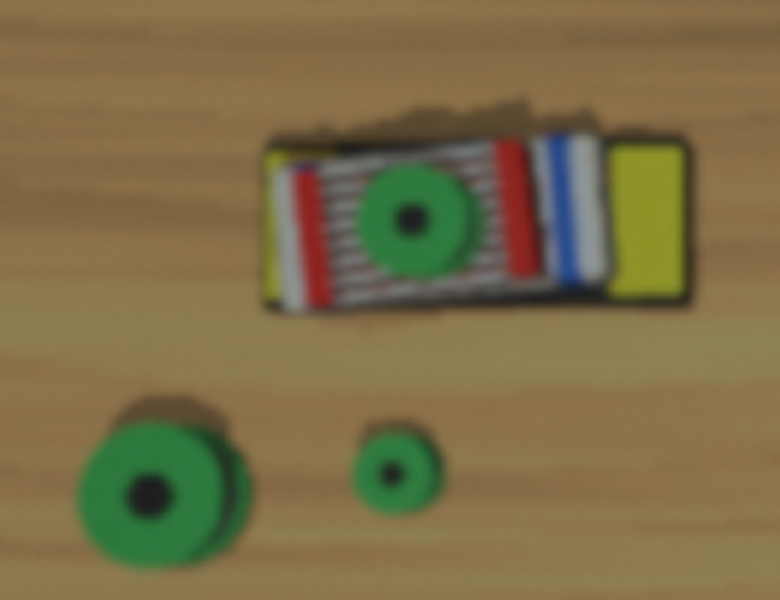

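The crop shows the mid-size spool at (410,222) on top of the stack, clearly between the large loose one (152,495) and the small one (397,472). The stack's layers have slightly different yaws. I'm moving above it for a wrist view.

Emit:
play_rows --commands ".34 -.57 0 0 0 -.467;.34 -.57 0 0 0 -.467;.34 -.57 0 0 0 -.467;.34 -.57 0 0 0 -.467;.34 -.57 0 0 0 -.467;.34 -.57 0 0 0 -.467;.34 -.57 0 0 0 -.467;.34 -.57 0 0 0 -.467;.34 -.57 0 0 0 -.467;.34 -.57 0 0 0 -.467;.34 -.57 0 0 0 -.467;.34 -.57 0 0 0 -.467;.34 -.57 0 0 0 -.467;.34 -.57 0 0 0 -.467;.34 -.57 0 0 0 -.467;.34 -.57 0 0 0 -.467;0 0 0 0 0 0;0 0 0 0 0 0" --grip 87

```text
time_s: 1.9
tcp_pos: [0.4354, 0.2887, 0.2223]
ee_rot: [[-0.001, -1.0, -0.0], [-1.0, 0.001, -0.0], [0.0, 0.0, -1.0]]
wrist_force: [-0.3, -0.2, -0.1]
gripper_width: 1.001
gripper_force: 0.0
```

```bash
cat >> h.py <<'E'
def st():
    s=r.sense();R=np.array(s["ee_rot"]);print("t",round(s["time_s"],2),"tcp",(np.array(s["tcp_pos"])*1000).round(1),"yawY",round(np.degrees(np.arctan2(R[1,1],R[0,1])),2),"tilt",R[:2,2].round(4),"w",round(s["gripper_width"]*87,1),"gf",np.round(s["gripper_force"],1),"F",np.round(s["wrist_force"],1));return s
def snap(n,f):
    ci=cams.camera_info(n);p,d=cams.capture(n);cv2.imwrite(f"pics/{f}.png",p);np.save(f"pics/{f}.npy",d)
    np.savez(f"pics/{f}_ci.npz",**{k:np.array(ci[k]) for k in("mtx","R","t")});return p,d,ci
def cloud(d,ci):
    v,u=np.mgrid[:480,:640];K=np.array(ci["mtx"]);R=np.array(ci["R"]);t=np.array(ci["t"])
    P=np.stack([(u-K[0,2])/K[0,0]*d,(v-K[1,2])/K[1,1]*d,d],-1)
    return (P-t)@R
E
python3 - <<'E'
from h import *
st();p,d,ci=snap("wrist","w1");print(np.round(-np.array(ci["R"]).T@ci["t"],3),np.round(ci["R"],2).tolist(),np.array(ci["mtx"])[0,0])
E
```

```text
t 1.9 tcp [435.4 288.7 222.3] yawY 179.95 tilt [-0.0004 -0.0001] w 87.1 gf 0.0 F [-0.3 -0.2 -0.1]
[0.436 0.206 0.384] [[-1.0, 0.0, 0.0], [0.0, 0.96, 0.3], [0.0, 0.3, -0.96]] 355.5743329033912
```

View pics/w1.png

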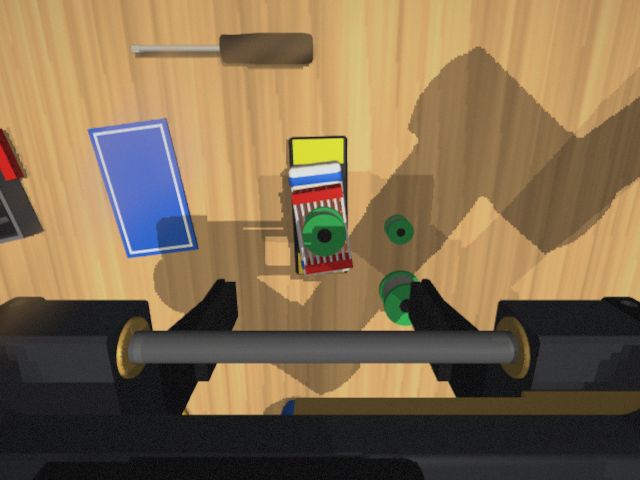

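The wrist view shows the spool at (324,235) on the heat sink, between the fingers, with the blue mat at (143,188). Next I'll get each layer's pose from depth.

```bash
cat > lay.py <<'E'
from h import *
def layers(f,cx=435,cy=287,names=None):
    ci=dict(np.load(f"pics/{f}_ci.npz"));d=np.load(f"pics/{f}.npy");W=cloud(d,ci)*1000
    ok=(d>0)&(abs(W[...,0]-cx)<60)&(abs(W[...,1]-cy)<95)
    for n,lo,hi in (("spool",101,111),("heat",71,80),("adap",45,54),("batt",17,26)):
        if names and n not in names: continue
        m=(ok&(W[...,2]>lo)&(W[...,2]<hi)).astype(np.uint8)
        k,l,s,_=cv2.connectedComponentsWithStats(m)
        q=W[m>0]
        if len(q)<20: continue
        q2=q[:,:2].astype(np.float32);c,sz,th=cv2.minAreaRect(q2)
        print(f,n,len(q),"z",np.median(q[:,2]).round(1),"c",np.round(c,1),"sz",np.round(sz,1),"th",round(th,1),"x",np.percentile(q[:,0],[1,99]).round(1),"y",np.percentile(q[:,1],[1,99]).round(1))
E
python3 - <<'E'
from lay import *
layers("w1")
ci={k:v for k,v in np.load("pics/w1_ci.npz").items()}
p=cv2.imread("pics/w1.png");hsv=cv2.cvtColor(p,cv2.COLOR_BGR2HSV);
d=np.load("pics/w1.npy");W=cloud(d,ci)*1000
# blue mat
m=cv2.inRange(hsv,(100,100,50),(130,255,255));m[:,:80]=0;m[:,205:]=0;m[265:]=0;m[:110]=0
c=max(cv2.findContours(m,0,2)[0],key=cv2.contourArea)
w=np.array([px2w("w",u,v,.003,ci)[:2]*1000 for u,v in c.reshape(-1,2)],np.float32);print("blue",cv2.minAreaRect(w))
# red ends & yellow label & blue bands corners
def lr(n,lo,hi,z,box):
    x0,y0,x1,y1=box;mm=np.zeros_like(m);mm[y0:y1,x0:x1]=cv2.inRange(hsv,lo,hi)[y0:y1,x0:x1]
    c=max(cv2.findContours(mm,0,2)[0],key=cv2.contourArea)
    w=np.array([px2w("w",u,v,z,ci)[:2]*1000 for u,v in c.reshape(-1,2)],np.float32);print(n,cv2.minAreaRect(w),len(c))
lr("yel",(20,120,100),(35,255,255),.022,(280,130,350,170))
lr("spooltop",(45,80,60),(85,255,255),.106,(295,200,355,265))
E
python3 -c "
import cv2;p=cv2.imread('pics/w1.png');cv2.imwrite('pics/c2.png',cv2.resize(p[130:280,270:370],None,fx=4,fy=4,interpolation=cv2.INTER_CUBIC))"
```

```text
w1 spool 1487 z 105.4 c [435.3 289.7] sz [35.3 36. ] th 0.9 x [418.5 452. ] y [272.4 306.6]
w1 heat 1847 z 75.7 c [436.2 295.7] sz [44.7 76.5] th 9.0 x [410.7 462. ] y [256.3 334.4]
w1 adap 1416 z 49.2 c [438.4 292.8] sz [ 50.5 109.2] th 6.9 x [414.4 467.7] y [237.7 346.8]
w1 batt 2044 z 21.6 c [439.9 287. ] sz [ 57.4 146.3] th 1.3 x [411.7 469.1] y [214.2 357.9]
blue ((626.9004516601562, 271.0731506347656), (82.07929229736328, 140.8271484375), 7.3725666999816895)
yel ((440.94921875, 227.37493896484375), (50.45754623413086, 24.66998291015625), 1.4303916692733765) 19
spooltop ((435.2671813964844, 286.1448974609375), (40.56834030151367, 35.10637664794922), 89.94873809814453) 65
```

View pics/c2.png

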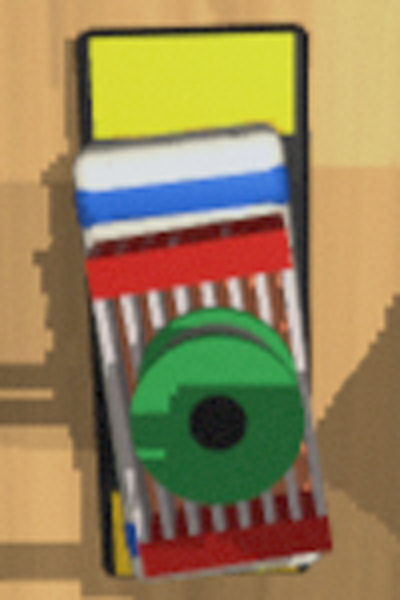

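Emit:
play_rows --commands "0 .03 -.7 0 0 0;0 0 -.9 0 0 0;0 0 -.9 0 0 0;0 0 -.8 0 0 0;0 0 -.6 0 0 0;0 0 -.4 0 0 0;0 0 -.25 0 0 0;0 0 -.15 0 0 0;0 0 0 0 0 0;0 0 0 0 0 0"

```text
time_s: 2.95
tcp_pos: [0.4358, 0.2903, 0.0822]
ee_rot: [[-0.001, -1.0, 0.001], [-1.0, 0.001, 0.001], [-0.001, -0.001, -1.0]]
wrist_force: [0.1, -0.8, -0.2]
gripper_width: 0.999
gripper_force: 0.0
```

Emit:
play_rows --commands "0 0 0 0 0 0;0 0 0 0 0 0;0 0 0 0 0 0;0 0 0 0 0 0;0 0 0 0 0 0;0 0 0 0 0 0;0 0 0 0 0 0;0 0 0 0 0 0" --grip 25

```text
time_s: 3.75
tcp_pos: [0.4354, 0.2898, 0.0815]
ee_rot: [[-0.001, -1.0, -0.0], [-1.0, 0.001, -0.0], [0.0, 0.0, -1.0]]
wrist_force: [-0.1, -0.3, 1.9]
gripper_width: 0.408
gripper_force: 30.0
```

Emit:
play_rows --commands "0 0 .4 0 0 0;0 0 .8 0 0 0;0 0 .8 0 0 0;.05 -.5 0 0 0 0;.05 -.9 0 0 0 0;.05 -.95 0 0 0 0;.05 -.95 0 0 0 0;.05 -.95 0 0 0 0;.05 -.95 0 0 0 0;.05 -.95 0 0 0 0;.05 -.95 0 0 0 0;.05 -.95 0 0 0 0;.05 -.9 0 0 0 0;.05 -.7 0 0 0 0;.05 -.48 0 0 0 0;.05 0 -.9 0 0 0;0 0 -.9 0 0 0;0 0 -.9 0 0 0;0 0 -.8 0 0 0;0 0 -.5 0 0 0"

```text
time_s: 5.75
tcp_pos: [0.453, -0.0151, 0.0196]
ee_rot: [[-0.002, -1.0, -0.004], [-1.0, 0.002, -0.001], [0.001, 0.004, -1.0]]
wrist_force: [-0.1, -0.5, -1.2]
gripper_width: 0.406
gripper_force: 30.0
```

Emit:
play_rows --commands "0 0 0 0 0 0;0 0 0 0 0 0;0 0 0 0 0 0"

```text
time_s: 6.05
tcp_pos: [0.4555, -0.014, 0.0224]
ee_rot: [[-0.001, -1.0, 0.002], [-1.0, 0.001, 0.0], [-0.0, -0.002, -1.0]]
wrist_force: [0.5, -0.3, -1.4]
gripper_width: 0.406
gripper_force: 30.0
```

```bash
python3 - <<'E'
from h import *
st();p,d,ci=snap("wrist","w2")
hsv=cv2.cvtColor(p,cv2.COLOR_BGR2HSV);m=cv2.inRange(hsv,(45,80,40),(85,255,255))
print(px2w("w",320,240,.003,ci))
W=cloud(d,ci)*1000
for n,u,v in():pass
for c in cv2.findContours(m,0,2)[0]:
    if cv2.contourArea(c)>200:
        w=np.array([px2w("w",u,v,.003,ci)[:2]*1000 for u,v in c.reshape(-1,2)],np.float32);print(cv2.boundingRect(c),cv2.minAreaRect(w))
E
```

```text
t 6.05 tcp [455.5 -14.   22.4] yawY 179.96 tilt [0.0017 0.0004] w 35.4 gf 30.0 F [ 0.5 -0.3 -1.4]
[ 0.4575571 -0.0397259  0.003    ]
(277, 237, 95, 94) ((455.460205078125, -13.248958587646484), (51.937557220458984, 56.302547454833984), 0.02720676176249981)
(258, 220, 129, 80) ((455.8368835449219, -26.798057556152344), (67.86355590820312, 46.1037712097168), 2.0058248043060303)
```

View pics/w2.png

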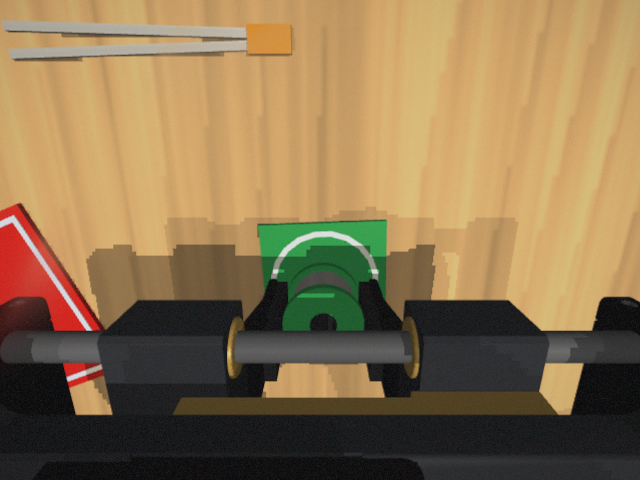

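The spool is held over the green mat at (322,300); the mat outline surrounds it. Lowering.

Emit:
play_rows --commands "0 -.04 -.15 0 0 0;0 0 -.1 0 0 0;0 0 -.08 0 0 0;0 0 -.06 0 0 0;0 0 -.04 0 0 0;0 0 0 0 0 0;0 0 0 0 0 0;0 0 0 0 0 0"

```text
time_s: 6.9
tcp_pos: [0.455, -0.0152, 0.0086]
ee_rot: [[-0.001, -1.0, 0.0], [-1.0, 0.001, 0.0], [-0.0, -0.0, -1.0]]
wrist_force: [-0.4, -0.7, -1.4]
gripper_width: 0.408
gripper_force: 30.0
```

Emit:
play_rows --commands "0 0 -.03 0 0 0;0 0 0 0 0 0;0 0 0 0 0 0"

```text
time_s: 7.2
tcp_pos: [0.4551, -0.0152, 0.0085]
ee_rot: [[-0.0, -1.0, 0.0], [-1.0, 0.0, -0.0], [0.0, -0.0, -1.0]]
wrist_force: [-1.8, 0.7, 5.6]
gripper_width: 0.403
gripper_force: 30.0
```

Emit:
play_rows --commands "0 0 0 0 0 0;0 0 0 0 0 0;0 0 0 0 0 0;0 0 0 0 0 0;0 0 0 0 0 0;0 0 0 0 0 0;0 0 .3 0 0 0;0 0 .8 0 0 0;0 0 .9 0 0 0;0 0 .9 0 0 0;0 0 .9 0 0 0;0 0 .9 0 0 0" --grip 87

```text
time_s: 8.4
tcp_pos: [0.4547, -0.0153, 0.1506]
ee_rot: [[-0.001, -1.0, 0.001], [-1.0, 0.001, 0.0], [-0.0, -0.001, -1.0]]
wrist_force: [0.6, 0.2, 0.1]
gripper_width: 1.002
gripper_force: 0.0
```

Emit:
play_rows --commands "-.05 .5 .15 0 0 .1;-.05 .9 .15 0 0 .1;-.05 .95 .15 0 0 .1;-.05 .95 .15 0 0 .1;-.05 .95 0 0 0 .1;-.05 .95 0 0 0 .1;-.05 .95 0 0 0 .1;-.05 .95 0 0 0 .1;-.05 .95 0 0 0 .1;-.05 .9 0 0 0 .1;-.05 .7 0 0 0 .05;-.05 .4 0 0 0 0;-.03 .26 0 0 0 0;0 0 0 0 0 0;0 0 0 0 0 0"

```text
time_s: 9.9
tcp_pos: [0.4359, 0.2933, 0.1668]
ee_rot: [[0.156, -0.988, -0.0], [-0.988, -0.156, -0.0], [0.0, 0.0, -1.0]]
wrist_force: [-0.6, -0.2, 0.9]
gripper_width: 1.001
gripper_force: 0.0
```

```bash
python3 - <<'E'
from lay import *
st();snap("wrist","w3");layers("w3")
E
```

```text
t 9.9 tcp [435.9 293.3 166.8] yawY -171.05 tilt [-0.0004 -0.0004] w 87.1 gf 0.0 F [-0.6 -0.2  0.9]
w3 heat 3417 z 75.5 c [436.1 295.8] sz [44.5 76.6] th 9.0 x [410.7 461.7] y [256.4 334.1]
w3 adap 1991 z 49.2 c [438.3 292.5] sz [ 50.2 108.7] th 6.7 x [419.1 467.6] y [237.5 343.9]
w3 batt 2747 z 21.7 c [439.6 286.2] sz [ 58.2 144.8] th 1.3 x [411.9 469.1] y [214.1 355.8]
```

Emit:
play_rows --commands "0 .08 -.5 0 0 0;0 0 -.8 0 0 0;0 0 -.8 0 0 0;0 0 -.7 0 0 0;0 0 -.5 0 0 0;0 0 -.3 0 0 0;0 0 -.16 0 0 0;0 0 0 0 0 0;0 0 0 0 0 0"

```text
time_s: 10.85
tcp_pos: [0.4365, 0.2967, 0.0546]
ee_rot: [[0.156, -0.988, 0.001], [-0.988, -0.156, 0.001], [-0.001, -0.001, -1.0]]
wrist_force: [0.1, -0.0, 0.9]
gripper_width: 1.001
gripper_force: 0.0
```

Emit:
play_rows --commands "0 0 0 0 0 0;0 0 0 0 0 0;0 0 0 0 0 0;0 0 0 0 0 0;0 0 0 0 0 0;0 0 0 0 0 0;0 0 0 0 0 0" --grip 33

```text
time_s: 11.55
tcp_pos: [0.436, 0.2964, 0.0539]
ee_rot: [[0.156, -0.988, -0.0], [-0.988, -0.156, -0.0], [0.0, 0.0, -1.0]]
wrist_force: [-0.7, -0.7, 0.7]
gripper_width: 0.502
gripper_force: 30.0
```

Emit:
play_rows --commands "0 0 .4 0 0 0;0 0 .8 0 0 0;0 0 .8 0 0 0;.25 -.4 .2 0 0 .05;.5 -.75 .2 0 0 .1;.55 -.85 .2 0 0 .15;.6 -.85 0 0 0 .15;.6 -.85 0 0 0 .15;.6 -.85 0 0 0 .15;.6 -.7 0 0 0 .15;.6 -.5 0 0 0 .15;.6 -.3 0 0 0 .15;.6 -.14 0 0 0 .15;.5 0 0 0 0 .14;.3 0 0 0 0 0;.13 0 0 0 0 0;0 0 0 0 0 0;0 0 0 0 0 0"

```text
time_s: 13.35
tcp_pos: [0.6283, 0.1109, 0.132]
ee_rot: [[0.371, -0.929, -0.001], [-0.929, -0.371, -0.0], [-0.0, 0.001, -1.0]]
wrist_force: [-0.7, -1.0, -1.2]
gripper_width: 0.501
gripper_force: 30.0
```

```bash
python3 - <<'E'
from h import *
st();p,d,ci=snap("wrist","w4")
hsv=cv2.cvtColor(p,cv2.COLOR_BGR2HSV);m=(((hsv[...,0]<6)|(hsv[...,0]>172))&(hsv[...,1]>140)&(hsv[...,2]>60)).astype(np.uint8)
for c in cv2.findContours(m,0,2)[0]:
    if cv2.contourArea(c)>500:
        w=np.array([px2w("w",u,v,.003,ci)[:2]*1000 for u,v in c.reshape(-1,2)],np.float32);print(cv2.boundingRect(c),cv2.minAreaRect(w))
E
```

```text
t 13.35 tcp [628.3 110.9 132. ] yawY -158.21 tilt [-0.0007 -0.    ] w 43.6 gf 30.0 F [-0.7 -1.  -1.2]
(276, 363, 95, 30) ((572.848388671875, 249.2581329345703), (91.77757263183594, 33.63865280151367), 21.74814224243164)
(269, 227, 108, 34) ((624.1486206054688, 122.05471801757812), (92.39021301269531, 29.8077449798584), 21.773834228515625)
(332, 38, 84, 129) ((630.7642822265625, 4.528511047363281), (59.92304992675781, 91.69810485839844), 21.781532287597656)
(322, 27, 105, 150) ((630.772705078125, 5.0205230712890625), (75.55531311035156, 106.75570678710938), 21.78032875061035)
```

View pics/w4.png

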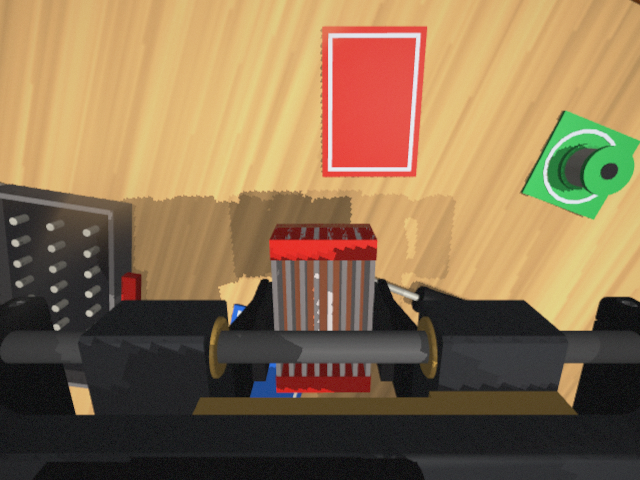

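The red mat is at (373,100), parallel to the held heat sink, and the spool sits upright inside the green circle. Moving on to place the heat sink.

Emit:
play_rows --commands ".04 -.4 0 0 0 0;.04 -.7 0 0 0 0;0 -.8 0 0 0 0;0 -.8 -.2 0 0 0;0 -.5 -.6 0 0 0;0 -.31 -.8 0 0 0;0 0 -.8 0 0 0;0 0 -.6 0 0 0;0 0 -.4 0 0 0;0 0 -.3 0 0 0;0 0 -.2 0 0 0;0 0 -.1 0 0 0;0 0 -.06 0 0 0;0 0 0 0 0 0;0 0 0 0 0 0"

```text
time_s: 14.9
tcp_pos: [0.6317, 0.0056, 0.0107]
ee_rot: [[0.371, -0.929, 0.001], [-0.929, -0.371, 0.0], [0.0, -0.001, -1.0]]
wrist_force: [0.3, 0.0, -1.4]
gripper_width: 0.503
gripper_force: 30.0
```

Emit:
play_rows --commands "-.02 0 -.05 0 0 0;0 0 -.04 0 0 0;0 0 -.02 0 0 0;0 0 0 0 0 0;0 0 0 0 0 0"

```text
time_s: 15.4
tcp_pos: [0.6307, 0.0055, 0.007]
ee_rot: [[0.371, -0.929, -0.0], [-0.929, -0.371, -0.0], [0.0, 0.0, -1.0]]
wrist_force: [-0.8, 0.8, -0.2]
gripper_width: 0.503
gripper_force: 30.0
```

Emit:
play_rows --commands "0 0 -.02 0 0 0;0 0 0 0 0 0;0 0 0 0 0 0"

```text
time_s: 15.7
tcp_pos: [0.6308, 0.0055, 0.007]
ee_rot: [[0.371, -0.929, 0.0], [-0.929, -0.371, -0.0], [0.0, -0.0, -1.0]]
wrist_force: [-3.3, -0.1, 5.8]
gripper_width: 0.504
gripper_force: 30.0
```

Emit:
play_rows --commands "0 0 0 0 0 0;0 0 0 0 0 0;0 0 0 0 0 0;0 0 0 0 0 0;0 0 0 0 0 0;0 0 0 0 0 0;0 0 .3 0 0 0;0 0 .8 0 0 0;0 0 .9 0 0 0;0 0 .9 0 0 0;0 0 .9 0 0 0;0 0 .9 0 0 0" --grip 87

```text
time_s: 16.9
tcp_pos: [0.6307, 0.0054, 0.1493]
ee_rot: [[0.371, -0.929, 0.001], [-0.929, -0.371, 0.0], [0.0, -0.001, -1.0]]
wrist_force: [0.9, -0.2, 0.4]
gripper_width: 1.0
gripper_force: 0.0
```

Emit:
play_rows --commands "-.3 .4 0 0 0 -.1;-.5 .8 0 0 0 -.15;-.6 .9 0 0 0 -.15;-.6 .9 0 0 0 -.15;-.6 .9 0 0 0 -.15;-.6 .9 0 0 0 -.15;-.6 .9 0 0 0 -.15;-.6 .9 0 0 0 -.15;-.6 .9 0 0 0 -.15;-.6 .9 0 0 0 -.15;-.5 .7 0 0 0 -.15;-.32 .37 0 0 0 -.133;0 0 0 0 0 0;0 0 0 0 0 0"

```text
time_s: 18.3
tcp_pos: [0.4382, 0.2897, 0.1478]
ee_rot: [[0.121, -0.993, 0.001], [-0.993, -0.121, 0.001], [-0.0, -0.001, -1.0]]
wrist_force: [-0.2, 0.2, -0.5]
gripper_width: 1.001
gripper_force: 0.0
```

```bash
python3 - <<'E'
from lay import *
st();snap("wrist","w5");layers("w5")
E
```

```text
t 18.3 tcp [438.2 289.7 147.8] yawY -173.05 tilt [0.0006 0.0005] w 87.1 gf 0.0 F [-0.2  0.2 -0.5]
w5 adap 8585 z 49.4 c [438.4 292.6] sz [ 50.7 108.9] th 6.7 x [411.5 466. ] y [238.8 345.2]
w5 batt 3058 z 21.6 c [439.6 286.3] sz [ 58.1 145.1] th 1.4 x [411.7 469.1] y [214.1 355.9]
```

Emit:
play_rows --commands "0 .1 -.5 0 0 0;0 0 -.8 0 0 0;0 0 -.8 0 0 0;0 0 -.8 0 0 0;0 0 -.6 0 0 0;0 0 -.35 0 0 0;0 0 -.2 0 0 0;0 0 0 0 0 0;0 0 0 0 0 0"

```text
time_s: 19.25
tcp_pos: [0.4388, 0.2929, 0.0265]
ee_rot: [[0.12, -0.993, 0.001], [-0.993, -0.12, 0.001], [-0.001, -0.001, -1.0]]
wrist_force: [-0.5, 0.5, -0.6]
gripper_width: 1.002
gripper_force: 0.0
```

Emit:
play_rows --commands "0 0 0 0 0 0;0 0 0 0 0 0;0 0 0 0 0 0;0 0 0 0 0 0;0 0 0 0 0 0;0 0 0 0 0 0;0 0 0 0 0 0" --grip 38

```text
time_s: 19.95
tcp_pos: [0.4381, 0.2926, 0.0258]
ee_rot: [[0.12, -0.993, -0.0], [-0.993, -0.12, -0.0], [0.0, 0.0, -1.0]]
wrist_force: [-0.5, -0.7, 1.8]
gripper_width: 0.575
gripper_force: 30.0
```

Emit:
play_rows --commands "0 0 .4 0 0 0;0 0 .8 0 0 0;0 0 .8 0 0 0;.4 -.07 0 0 0 .052;.7 -.08 0 0 0 0;.85 -.09 0 0 0 0;.85 -.09 0 0 0 0;.85 -.09 0 0 0 0;.85 -.09 0 0 0 0;.8 -.09 0 0 0 0;.6 -.08 0 0 0 0;.39 -.04 0 0 0 0;0 0 -.5 0 0 0;0 0 -.7 0 0 0;0 0 -.6 0 0 0;0 0 -.4 0 0 0;0 0 -.2 0 0 0;0 0 -.06 0 0 0;0 0 0 0 0 0;0 0 0 0 0 0"

```text
time_s: 21.95
tcp_pos: [0.6274, 0.2714, 0.013]
ee_rot: [[0.128, -0.992, 0.002], [-0.992, -0.128, 0.001], [-0.001, -0.002, -1.0]]
wrist_force: [1.0, -0.5, -2.6]
gripper_width: 0.574
gripper_force: 30.0
```

```bash
python3 - <<'E'
from h import *
st();p,d,ci=snap("wrist","w6")
hsv=cv2.cvtColor(p,cv2.COLOR_BGR2HSV);m=cv2.inRange(hsv,(100,100,40),(130,255,255))
for c in cv2.findContours(m,0,2)[0]:
    if cv2.contourArea(c)>300:
        w=np.array([px2w("w",u,v,.003,ci)[:2]*1000 for u,v in c.reshape(-1,2)],np.float32);print(cv2.boundingRect(c),cv2.minAreaRect(w))
E
```

```text
t 21.95 tcp [627.4 271.4  13. ] yawY -172.65 tilt [0.0016 0.001 ] w 50.0 gf 30.0 F [ 1.  -0.5 -2.6]
(254, 171, 139, 111) ((632.1241455078125, 237.03489685058594), (66.58734893798828, 57.027442932128906), 7.362567901611328)
(237, 154, 173, 144) ((632.1387329101562, 237.66781616210938), (81.51242065429688, 74.12714385986328), 7.319106101989746)
```

View pics/w6.png

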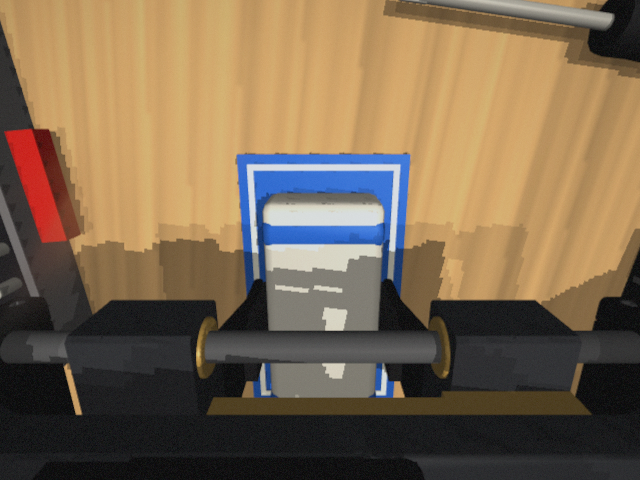

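The adapter is centred over and aligned with the blue outline (254–393 columns, front edge at row 154). Lowering.

Emit:
play_rows --commands "0 0 -.08 0 0 0;0 0 -.06 0 0 0;0 0 -.04 0 0 0;0 0 -.02 0 0 0;0 0 0 0 0 0;0 0 0 0 0 0"

```text
time_s: 22.6
tcp_pos: [0.6269, 0.2709, 0.0069]
ee_rot: [[0.128, -0.992, 0.0], [-0.992, -0.128, -0.0], [0.0, -0.0, -1.0]]
wrist_force: [-3.5, -0.5, 5.1]
gripper_width: 0.576
gripper_force: 30.0
```

Emit:
play_rows --commands "0 0 0 0 0 0;0 0 0 0 0 0;0 0 0 0 0 0;0 0 0 0 0 0;0 0 0 0 0 0;0 0 0 0 0 0;0 0 .3 0 0 0;0 0 .8 0 0 0;0 0 .9 0 0 0;0 0 .9 0 0 0;0 0 .9 0 0 0;0 0 .9 0 0 0" --grip 87

```text
time_s: 23.8
tcp_pos: [0.6269, 0.2709, 0.149]
ee_rot: [[0.128, -0.992, 0.001], [-0.992, -0.128, 0.0], [-0.0, -0.001, -1.0]]
wrist_force: [0.2, -0.1, -0.3]
gripper_width: 1.002
gripper_force: 0.0
```

Emit:
play_rows --commands "-.4 .05 0 0 0 -.1;-.7 .06 0 0 0 -.1;-.85 .06 0 0 0 -.1;-.85 .06 0 0 0 -.1;-.85 .06 0 0 0 -.1;-.85 .06 0 0 0 -.1;-.8 .06 0 0 0 -.1;-.6 .06 0 0 0 0;-.34 .06 0 0 0 0;0 0 0 0 0 0;0 0 0 0 0 0"

```text
time_s: 24.9
tcp_pos: [0.4401, 0.2872, 0.1472]
ee_rot: [[0.023, -1.0, 0.001], [-1.0, -0.023, 0.0], [-0.0, -0.001, -1.0]]
wrist_force: [-0.8, -0.9, -0.5]
gripper_width: 0.998
gripper_force: 0.0
```

```bash
python3 - <<'E'
from lay import *
st();snap("wrist","w7");layers("w7")
E
```

```text
t 24.9 tcp [440.1 287.2 147.2] yawY -178.66 tilt [0.0007 0.0005] w 86.8 gf 0.0 F [-0.8 -0.9 -0.5]
w7 batt 11420 z 21.5 c [439.5 286.4] sz [ 58.2 144.9] th 1.4 x [411.2 468.2] y [214.9 356.4]
```

Emit:
play_rows --commands "0 0 -.5 0 0 0;0 0 -.8 0 0 0;0 0 -.8 0 0 0;0 0 -.8 0 0 0;0 0 -.7 0 0 0;0 0 -.5 0 0 0;0 0 -.35 0 0 0;0 0 -.2 0 0 0;0 0 -.06 0 0 0;0 0 0 0 0 0;0 0 0 0 0 0"

```text
time_s: 26.05
tcp_pos: [0.4401, 0.2873, 0.0063]
ee_rot: [[0.023, -1.0, 0.001], [-1.0, -0.023, 0.001], [-0.001, -0.001, -1.0]]
wrist_force: [0.4, 0.7, 0.5]
gripper_width: 0.999
gripper_force: 0.0
```

Emit:
play_rows --commands "0 0 0 0 0 0;0 0 0 0 0 0;0 0 0 0 0 0;0 0 0 0 0 0;0 0 0 0 0 0;0 0 0 0 0 0;0 0 0 0 0 0" --grip 46

```text
time_s: 26.75
tcp_pos: [0.4395, 0.2868, 0.0057]
ee_rot: [[0.023, -1.0, -0.0], [-1.0, -0.023, -0.0], [0.0, 0.0, -1.0]]
wrist_force: [-1.9, -0.3, 1.4]
gripper_width: 0.664
gripper_force: 30.0
```

Emit:
play_rows --commands "0 0 .4 0 0 0;0 0 .8 0 0 0;0 0 .9 0 0 0;0 -.4 .9 0 0 0;.05 -.8 0 0 0 .03;.05 -.95 0 0 0 .03;.05 -.95 0 0 0 0;.05 -.95 0 0 0 0;.05 -.95 0 0 0 0;.05 -.95 0 0 0 0;.05 -.95 0 0 0 0;.05 -.95 0 0 0 0;.05 -.95 0 0 0 0;.05 -.95 0 0 0 0;.05 -.95 0 0 0 0;.05 -.95 0 0 0 0;.05 -.95 0 0 0 0;.05 -.9 0 0 0 0;.05 -.66 0 0 0 0;0 -.4 0 0 0 0"

```text
time_s: 28.75
tcp_pos: [0.4619, -0.1513, 0.0958]
ee_rot: [[0.03, -1.0, -0.0], [-1.0, -0.03, 0.0], [-0.0, 0.0, -1.0]]
wrist_force: [-0.3, 0.6, -3.3]
gripper_width: 0.666
gripper_force: 30.0
```

Emit:
play_rows --commands "0 0 0 0 0 0;0 0 0 0 0 0;0 0 0 0 0 0"

```text
time_s: 29.05
tcp_pos: [0.462, -0.1493, 0.0957]
ee_rot: [[0.033, -0.999, -0.0], [-0.999, -0.033, 0.0], [-0.0, 0.0, -1.0]]
wrist_force: [0.3, 0.8, -4.1]
gripper_width: 0.665
gripper_force: 30.0
```

```bash
python3 - <<'E'
from h import *
st();p,d,ci=snap("wrist","w8")
hsv=cv2.cvtColor(p,cv2.COLOR_BGR2HSV);m=cv2.inRange(hsv,(22,140,60),(38,255,255))
for c in cv2.findContours(m,0,2)[0]:
    if cv2.contourArea(c)>300:
        w=np.array([px2w("w",u,v,.003,ci)[:2]*1000 for u,v in c.reshape(-1,2)],np.float32);print(cv2.boundingRect(c),cv2.minAreaRect(w))
E
```

```text
t 29.05 tcp [ 462.  -149.3   95.7] yawY -178.12 tilt [-0.0001  0.0001] w 57.8 gf 30.0 F [ 0.3  0.8 -4.1]
(260, 158, 126, 60) ((464.0226135253906, -190.87741088867188), (88.0134506225586, 42.38764572143555), 1.882781744003296)
(386, 0, 15, 155) ((420.2607727050781, -262.754150390625), (4.066575050354004, 92.96791076660156), 1.9132015705108643)
(268, 0, 120, 151) ((463.1768798828125, -262.70269775390625), (74.20588684082031, 90.29729461669922), 1.907361388206482)
(255, 0, 14, 152) ((506.1988830566406, -260.9532775878906), (4.5252156257629395, 90.94050598144531), 1.927844524383545)
```

View pics/w8.png

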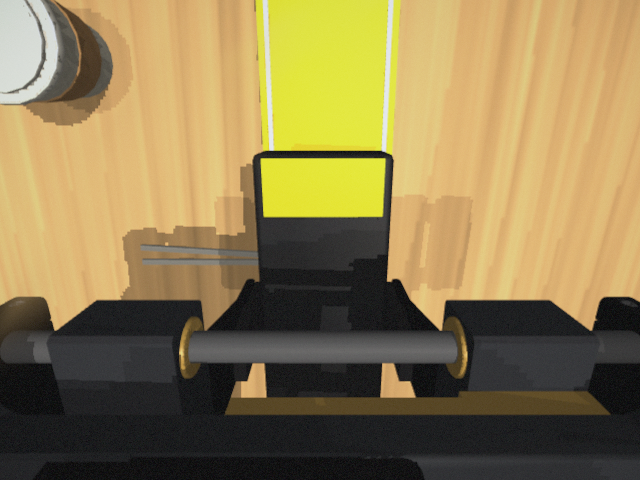

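The held battery is at (323,220), its yaw matches the yellow mat, and the cup at (40,60) is well clear. Going to hover over the mat.

Emit:
play_rows --commands ".05 -.4 0 0 0 0;0 -.8 0 0 0 0;0 -.9 0 0 0 0;0 -.9 0 0 0 0;0 -.8 0 0 0 0;0 -.44 0 0 0 0;0 -.2 -.4 0 0 0;0 0 -.7 0 0 0;0 0 -.7 0 0 0;0 0 -.5 0 0 0;0 0 -.25 0 0 0;0 0 -.1 0 0 0;0 0 0 0 0 0;0 0 0 0 0 0"

```text
time_s: 30.5
tcp_pos: [0.4643, -0.2832, 0.0168]
ee_rot: [[0.033, -0.999, 0.001], [-0.999, -0.033, -0.001], [0.001, -0.001, -1.0]]
wrist_force: [-0.5, -0.7, -3.2]
gripper_width: 0.665
gripper_force: 30.0
```

```bash
python3 - <<'E'
from h import *
st();p,d,ci=snap("wrist","w9")
hsv=cv2.cvtColor(p,cv2.COLOR_BGR2HSV);m=cv2.inRange(hsv,(22,140,60),(38,255,255))
for c in cv2.findContours(m,0,2)[0]:
    if cv2.contourArea(c)>300:
        w=np.array([px2w("w",u,v,.003,ci)[:2]*1000 for u,v in c.reshape(-1,2)],np.float32);print(cv2.boundingRect(c),cv2.minAreaRect(w),w[:,1].min())
E
```

```text
t 30.5 tcp [ 464.3 -283.2   16.8] yawY -178.13 tilt [ 0.0015 -0.0005] w 57.8 gf 30.0 F [-0.5 -0.7 -3.2]
(260, 158, 126, 60) ((466.7092590332031, -337.4315490722656), (60.65060806274414, 29.24181365966797), 1.8860493898391724) -353.00323
(246, 131, 158, 151) ((465.3211364746094, -326.0628356933594), (74.44404602050781, 76.96256256103516), 1.8632924556732178) -365.72482
(228, 113, 194, 182) ((465.4327392578125, -326.2676086425781), (90.03121948242188, 92.57292938232422), 1.8589091300964355) -373.97025
```

View pics/w9.png

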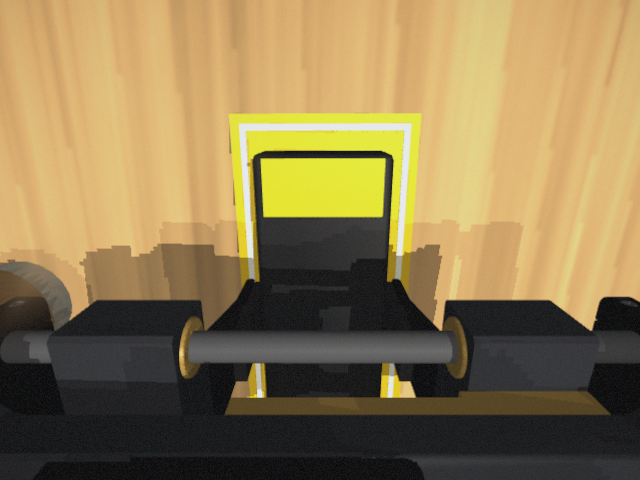

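The battery is centred inside the yellow outline (228–422 columns, front edge at row 113). Lowering.

Emit:
play_rows --commands "0 0 -.1 0 0 0;0 0 -.07 0 0 0;0 0 -.05 0 0 0;0 0 -.03 0 0 0;0 0 0 0 0 0;0 0 0 0 0 0"

```text
time_s: 31.15
tcp_pos: [0.4636, -0.2832, 0.0087]
ee_rot: [[0.032, -0.999, -0.0], [-0.999, -0.032, 0.0], [-0.0, 0.0, -1.0]]
wrist_force: [-0.8, -0.3, -0.9]
gripper_width: 0.662
gripper_force: 30.0
```

Emit:
play_rows --commands "0 0 -.02 0 0 0;0 0 0 0 0 0;0 0 0 0 0 0"

```text
time_s: 31.45
tcp_pos: [0.4636, -0.2832, 0.0087]
ee_rot: [[0.032, -0.999, -0.0], [-0.999, -0.032, -0.0], [0.0, 0.0, -1.0]]
wrist_force: [-2.6, 1.6, 5.4]
gripper_width: 0.665
gripper_force: 30.0
```

Emit:
play_rows --commands "0 0 0 0 0 0;0 0 0 0 0 0;0 0 0 0 0 0;0 0 0 0 0 0;0 0 0 0 0 0;0 0 0 0 0 0;0 0 .3 0 0 0;0 0 .8 0 0 0;0 0 .9 0 0 0;0 0 .9 0 0 0;0 0 .9 0 0 0;0 0 .9 0 0 0;0 0 .9 0 0 0" --grip 87

```text
time_s: 32.75
tcp_pos: [0.4635, -0.2831, 0.178]
ee_rot: [[0.032, -0.999, 0.001], [-0.999, -0.032, -0.0], [0.0, -0.001, -1.0]]
wrist_force: [-0.1, -1.4, 0.2]
gripper_width: 1.002
gripper_force: 0.0
```

Emit:
play_rows --commands "0 .5 .3 0 0 0;0 .8 .3 0 0 0;0 .9 .3 0 0 0;0 .9 .3 0 0 0;0 .9 0 0 0 0;-.1 .9 0 0 0 0;-.1 .9 0 0 0 0;-.1 .9 0 0 0 0;-.1 .9 0 0 0 0;-.1 .9 0 0 0 0;-.1 .9 0 0 0 0;-.1 .9 0 0 0 0;-.1 .9 0 0 0 0;-.1 .9 0 0 0 0;-.1 .9 0 0 0 0;-.1 .9 0 0 0 0;-.1 .8 0 0 0 0;0 .5 0 0 0 0;0 0 0 0 0 0;0 0 0 0 0 0"

```text
time_s: 34.75
tcp_pos: [0.4272, 0.1727, 0.2117]
ee_rot: [[0.032, -0.999, -0.001], [-0.999, -0.032, -0.001], [0.001, 0.001, -1.0]]
wrist_force: [0.5, 0.0, 0.3]
gripper_width: 1.006
gripper_force: 0.0
```

```bash
python3 - <<'E'
from h import *
st();p,d,ci=snap("top","t2")
cv2.imwrite("pics/t2c.png",cv2.resize(p[130:310,150:550],None,fx=2,fy=2,interpolation=cv2.INTER_CUBIC))
W=cloud(d,ci)*1000
for n,(x,y),lo,hi,rr in (("spool",(456,-15),26,40,45),("heat",(631,5),22,36,60),("adap",(627,271),24,38,70),("batt",(464,-283),18,32,90),("cup",(623,-267),58,75,50)):
    m=(d>0)&(np.hypot(W[...,0]-x,W[...,1]-y)<rr)&(W[...,2]>lo)&(W[...,2]<hi);q=W[m]
    if len(q): 
        A=np.c_[q[:,:2],np.ones(len(q))];print(n,len(q),np.median(q[:,2]).round(1),[np.round(k,1) for k in cv2.minAreaRect(q[:,:2].astype(np.float32))],"slope",np.linalg.lstsq(A,q[:,2],rcond=None)[0][:2].round(3))
E
```

```text
t 34.75 tcp [427.2 172.7 211.7] yawY -178.14 tilt [-0.001  -0.0006] w 87.5 gf 0.0 F [0.5 0.  0.3]
spool 242 32.6 [array([453.2, -15.4]), array([34.7, 33.8]), np.float64(45.3)] slope [-0.    -0.004]
heat 548 27.6 [array([628.7,   4.7]), array([44.9, 76.1]), np.float64(21.1)] slope [-0.004 -0.005]
adap 1250 30.1 [array([624.5, 271.4]), array([ 51.1, 110.5]), np.float64(6.8)] slope [ 0.01  -0.001]
batt 1979 24.5 [array([ 461.8, -282.7]), array([ 58.5, 147.4]), np.float64(1.9)] slope [-0.001 -0.003]
cup 723 64.2 [array([ 624.7, -268.7]), array([60. , 61.5]), np.float64(86.9)] slope [ 0.001 -0.005]
```

View pics/t2c.png

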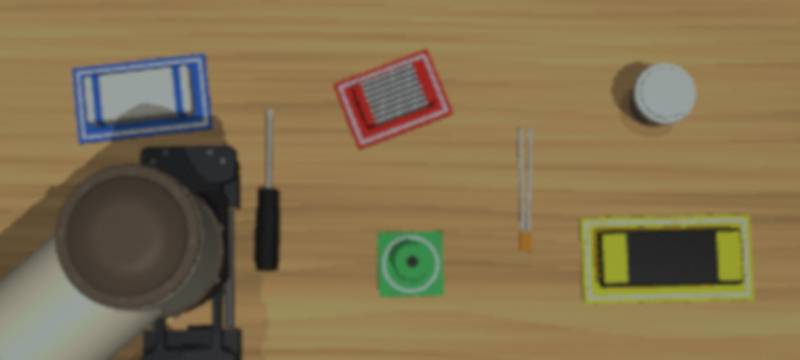

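All four parts lie flat inside their outlines, each within about 2 mm of the mat centre and about 1° of its yaw. The cup at (664,93) hasn't moved, so I'm handing in.

```bash
python3 -c "
from station import r;print(r.finish_job())"
```

```text
the job is handed in; nothing more can be done
None
```

The stack is taken apart and the job is handed in at about 35 s: all four parts lie flat on their own mats, within about 2 mm of centre and 1° of the outlines, and the cup is still standing in place.

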